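Tip up the brass shim and put it in the job tray

ROBOT

A 6-joint arm with a two-finger parallel gripper is mounted at the origin on the work surface. World frame = base frame: x ahead of the robot, y to its left, z up, the work surface at z = 0. Lengths are in m, angles in rad, forces in N, time in s.
With the tool pointing down it reaches from about 0.35 to 0.775 m from the base axis. Payload 7.3 kg.
Tool frame: the origin (TCP) lies at the very end of the fingers, on their centre line; the grasp point (between the pads) lies 19 mm behind it; z points along the fingers, y is the direction in which the jaws open and shut (so a half turn about z gives the same grasp; the last joint's range is limited). The gripper opens to 92 mm and grips with 3 to 60 N. Pads are 19 mm wide; open, the fingers measure 130 mm over their backs; the gripper's body (75 mm by 190 mm) begins 47 mm behind the grasp point.
Start: joints at [-1.406, 0.342, 1.524, -0, 1.275, -0.146], TCP at [0.161, -0.5, 0.227] pointing down, gripper open.
Joint ranges: [-2.53, 2.53], [-0.77, 2.02], [0.04, 2.7], [-1, 4.14], [0.28, 2.66], [-3.11, 3.11]. Speed limits (rad/s): [2.57, 2.57, 3.14, 3.14, 3.14, 3.14].

INTERFACE

Orientations are given as [roll, pitch, yaw] about the fixed x, y, z axes, in that order (R = Rz(yaw) Ry(pitch) Rx(roll)).
In Python, from cell import robot gives the robot as it stands.
- The arm moves only by the shell command python3 -m pendant 'ROWS' [OPENING] [FORCE]. ROWS is JSON, a list of rows, each a list of 2 entries, a list of its own where there are three numbers: the shift along the tool's x, y, z in mm, then the turn about the tool's z in degrees. In form: [[[x, y, z], turn], ...]. A call has 1 to 10 rows; each row is the pose to reach, as a shift and turn from the pose measured when the call began, along the tool's axes at that moment; what a row does not reach only later rows make up. A row lasts 1/12 s, in which the tool goes at most 41.7 mm and 7.16 degrees, less where a joint would pass 70% of its speed; a pose out of reach is approached as far as the arm can. A call with a gripper value outside its range is refused whole. OPENING is the opening, from 0 (shut) to 1 (fully open), set as the call begins (- or left out, the last holds). The fingers move at their own pace and stop on an object; FORCE is the grip in N (left out, the last holds). Time passes only in rows, so rows that repeat a pose let the fingers close. It gives the time, the measured TCP pose, the force and the opening at its end, in the units of the state.
- robot.observe(): the state, without advancing time (a new reading comes with each control period).
- robot.read_camera(name): name is "scene" or "top" or "wrist"; returns the picture (480x640x3 uint8, red, green, blue); there is no depth.
- robot.calibration(name): a dict with "vfov" (degrees; the focal length in pixels is half the picture's height over the tangent of half this angle, whatever the lens; pixels are square), "cx", "cy" (the principal point, pixels), "rvec" (rotation vector, rad) and "tvec" (3), from world to camera coordinates, as OpenCV has them. Camera axes: x right, y down, z forward; pixel columns grow to the right and rows downward; lengths in m; the calibration is good to about 2 mm. A picture is of the moment at which its call begins: read the wrist's pose just before it. calibration takes no time and is no camera call; for the wrist camera it gives the pose at the moment of the call.
- robot.hand_in(): hands the job in, once; it reports no verdict.
Trained networks look in the newest picture that a camera, given by its name, has taken for a name from the list of things; names that differ only in an ending like _2 or _b are one class to them, and where a whole thing is asked for, a point or a joint stands for the part that bears it (a point fixed in the world has none). Each returns a list of dicts, best first, with "p" (0 to 1); they miss things now and then, are a little off and sometimes report something else, mostly with a low value. They report only what shows in the picture. A call takes as long as a camera call. They do not tell look-alikes from the thing itself.
- robot.find_in(camera, query): "xy" ([column, row] as shares, 0 to 1, of the picture: columns of its width, rows of its height, amid what is visible of it).
The state is a dict: "time": time; "qpos": joint angles; "qvel": joint speeds; "joint_efforts": joint torques, N m; "tool_pos": TCP position; "tool_rot": TCP orientation; "contact_force": force on the tool from outside, world axes, zero at the start; "torque": the same for the moment, N m; "opening": finger opening in m.
Only numpy, scipy, OpenCV 4.12 (cv2) and the standard library are available. Lean on these libraries where they do the work, as an engineer would, in place of code of your own. Each camera call takes 0.05 s, during which the arm holds its last target.

TASK

The three packing shims lie flat on their blue tip-up blocks, too thin to pick up. Press down the plain end of the brass one (the end by the red lip, over the pocket) so that its hole end tips up and stays up, then take it by the raised part and lay it flat inside the red tray. Leave the steel and copper shims lying as they are.

Things in the scene. Friction and masses are not known exactly. Their poses are not given: they have to be found in the camera images.
- brass_shim: Yellow brass strip 150 (x) x 32 (y) x 3 thick, 0.12 kg, 12 mm hole near its +x end; origin: centre of underside, z up. Lies centred on a blue tip-up block, underside 28 mm above the bench, +x away from the robot within 17 deg. Plain -x end: by a red lip level with its top, over a pocket. Pressed down 12 mm from the plain end (6 N), it turns about a line 25 mm from its centre toward -x.
- steel_shim: Grey steel shim, same shape and frame as the brass one, on its own like block. Leave it flat. Blocks: 170 x 80 x 28 high, top solid under the hole end; pocket under the plain end open in front, 56 wide, 25 deep. A stiff white rocker 20 mm wide under the shim turns with it to a stop at 0.40 rad: pressed spot 15 mm down, hole end 37 mm up. It stays tipped; 2 N down on the raised end drops it.
- copper_shim: Red-brown copper shim, same shape, on its own like block. Leave it flat. A tipped shim can be pinched from above across its 32 mm width: 35 mm from its centre toward the hole its underside is 23 mm above the block's top (51 mm above the bench). The rocker under it ends 45 mm from its centre. Gripped there, a shim may swing about the line between the fingers, plain end down.
- tray: fixed open red plastic tray 200 (x) x 160 (y) x 25 high outside, walls and floor 4 mm thick (inside 192 x 152), empty. Origin: centre of its underside, on the bench; z up.
There are look-alikes about, which are no part of the job. What is shaped like the brass_shim but black or turquoise is not meant.

How it is judged:
On the way:
1. the brass shim is tipped up on its block (more than 0.3 rad) by pressing its plain end (angle between brass_shim's own z axis and vertical above 0.3 rad and distance of brass_shim from where it was at the start of the episode below 0.03 m), for 0.2 s.
At the end, for the whole second after the job is handed in: The brass shim lies flat (within 10 degrees, either face up) and still on the tray's floor, wholly inside its walls (origin less than 10 mm above the tray's underside); the steel and copper shims lie flat within 15 mm of where they began (z of brass_shim in the frame of tray between -0.002 and 0.01 m and x of brass_shim in the frame of tray between -0.09 and 0.09 m and y of brass_shim in the frame of tray between -0.072 and 0.072 m and (angle between brass_shim's own z axis and vertical below 0.175 rad or angle between brass_shim's own z axis and vertical above 2.966 rad) and linear speed of brass_shim below 0.02 m/s and distance of each of steel_shim, copper_shim from where it was at the start of the episode below 0.015 m and angle between each of steel_shim, copper_shim's own z axis and vertical below 0.175 rad); the robot touches nothing.
It fails at once if the steel shim is tipped up (over 0.175 rad) or shifted by more than 15 mm (angle between steel_shim's own z axis and vertical above 0.175 rad or distance of steel_shim from where it was at the start of the episode above 0.015 m).
It fails at once if the copper shim is tipped up (over 0.175 rad) or shifted by more than 15 mm (angle between copper_shim's own z axis and vertical above 0.175 rad or distance of copper_shim from where it was at the start of the episode above 0.015 m).
It also fails if it takes over 53 s, if anything falls off the work surface, if the arm or the gripper's body presses on something with over 40 N, if the wrist force passes 120 N, or if a joint passes its speed limit or range.

## Working session

There is one attempt and no reset: what is moved stays moved. The work goes in short steps, Python scripts to look and compute and a shell command to move; the robot and the scene stay as the last step left them, time stands still between calls to the robot, and variables do not carry over. Pictures are saved under pics/ and viewed, and the job is handed in when it is done.

```bash
ls; mkdir -p pics
cat > h.py <<'E'
import numpy as np, cv2
from cell import robot
def cam(n):
    c=robot.calibration(n); f=240/np.tan(np.radians(c['vfov'])/2)
    K=np.array([[f,0,c['cx']],[0,f,c['cy']],[0,0,1]]); R=cv2.Rodrigues(np.array(c['rvec'],float))[0]; return K,R,np.array(c['tvec'],float)
def p2w(C,uv,z):
    K,R,t=C; d=R.T@np.linalg.solve(K,[uv[0],uv[1],1]); o=-R.T@t
    return o+d*(z-o[2])/d[2]
def w2p(C,P):
    K,R,t=C; q=K@(R@np.asarray(P,float)+t); return q[:2]/q[2]
def grab(n,name):
    im=robot.read_camera(n); cv2.imwrite('pics/'+name+'.png',im[:,:,::-1]); return im
E
python3 - <<'E'
from h import *
print(robot.observe())
for n in('top','scene'):
    grab(n,n+'0'); print(n,robot.calibration(n))
    for q in('brass_shim','steel_shim','copper_shim','tray'):
        print(q,[(round(r['p'],2),round(r['xy'][0]*640),round(r['xy'][1]*480)) for r in robot.find_in(n,q)])
E
```

```text
pics
{'time': 0.0, 'qpos': array([-1.40601654e+00,  3.42702098e-01,  1.52503145e+00, -1.47821985e-05,
        1.27539178e+00, -1.46023443e-01]), 'qvel': array([ 0.0006877 , -0.00015042, -0.00031645,  0.00035344,  0.00167372,
       -0.00033151]), 'joint_efforts': array([-2.58668239e-03, -4.31252074e+01, -2.44219744e+01,  7.16147362e-02,
        5.62680303e-02, -1.35671116e-04]), 'tool_pos': array([ 0.16049402, -0.499433  ,  0.22605063]), 'tool_rot': array([-3.14007424e+00, -2.09026417e-04,  3.10807382e-01]), 'contact_force': array([-0.66471455, -0.1880571 , -0.71800676]), 'torque': array([ 0.01580392, -0.02287818, -0.00898578]), 'opening': 0.09197877623951463}
top {'vfov': 54.497786997990985, 'cx': 318.5101090350852, 'cy': 243.892688421245, 'rvec': array([ 2.17688626, -2.21654872,  0.10930983]), 'tvec': array([-0.04752275,  0.50056975,  0.89928347])}
brass_shim [(0.97, 410, 352), (0.87, 469, 129), (0.79, 233, 124), (0.7, 426, 234), (0.66, 341, 244)]
steel_shim [(0.88, 244, 240)]
copper_shim [(0.61, 149, 253)]
tray [(0.72, 429, 234)]
scene {'vfov': 50.72442895645437, 'cx': 319.03520230881776, 'cy': 241.49584106045506, 'rvec': array([ 2.25118442,  1.33236417, -0.40949536]), 'tvec': array([-0.21337498, -0.35121984,  1.23927652])}
brass_shim [(0.86, 288, 264), (0.79, 199, 454), (0.77, 460, 325), (0.7, 181, 216)]
steel_shim [(0.94, 377, 230), (0.42, 206, 318)]
copper_shim [(0.88, 448, 183)]
tray [(0.89, 205, 319)]
```

View pics/top0.png

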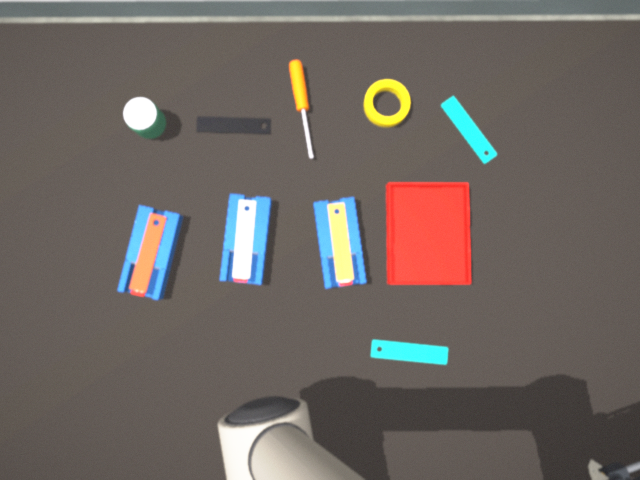

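View pics/scene0.png

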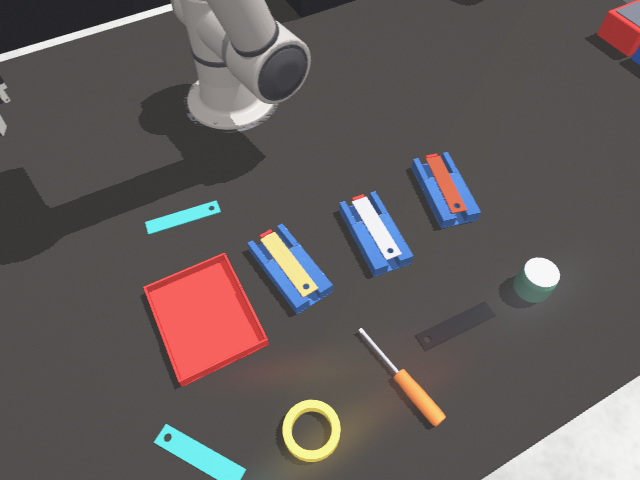

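Candidates that could pass for the brass shim (top image): the yellow strip on a block at (341,244), white/grey strip (244,240), red-brown strip (149,253), turquoise strips (410,352) and (469,129), black strip (233,124). By the description it is the yellow one at (341,244). I'll check it in a close crop and measure.

Run:
```python
from h import *
im=cv2.imread('pics/top0.png'); C=cam('top')
cv2.imwrite('pics/crop1.png',cv2.resize(im[180:300,290:490],None,fx=4,fy=4,interpolation=cv2.INTER_CUBIC))
hsv=cv2.cvtColor(im,cv2.COLOR_BGR2HSV)
m=cv2.inRange(hsv,(17,80,100),(35,255,255)); m[:190]=0;m[300:]=0
m2=cv2.morphologyEx(m,cv2.MORPH_CLOSE,np.ones((9,9)))
c=max(cv2.findContours(m2,0,1)[0],key=cv2.contourArea)
def rect(c,z):
    pts=np.array([p2w(C,p,z)[:2] for p in c[:,0,:]],np.float32)
    r=cv2.minAreaRect(pts); return r, cv2.boxPoints(r)
r,b=rect(c,.031);print('brass',r);print(b)
ys,xs=np.where(m2>0);print('centroid',p2w(C,(xs.mean(),ys.mean()),.031))
# steel white
m=cv2.inRange(hsv,(0,0,150),(180,60,255)); m[:190]=0;m[300:]=0
c=max(cv2.findContours(m,0,1)[0],key=cv2.contourArea);print('steel',rect(c,.031)[0])
m=cv2.inRange(hsv,(0,120,100),(6,255,255))|cv2.inRange(hsv,(174,120,100),(180,255,255)); m[:,:375]=0
c=max(cv2.findContours(m,0,1)[0],key=cv2.contourArea);print('tray',rect(c,.025));print(cv2.boundingRect(c))
m=cv2.inRange(hsv,(100,120,60),(125,255,255));m[:,:300]=0;m[:,380:]=0
c=max(cv2.findContours(m,0,1)[0],key=cv2.contourArea);print('block',rect(c,.028))
# hole
print('hole',p2w(C,(337,212),.031))
```

```text
brass ((0.5030691623687744, -0.09915246069431305), (0.1457403600215912, 0.03158064931631088), 4.377084732055664)
[[ 0.42920637 -0.08896966]
 [ 0.43161666 -0.1204582 ]
 [ 0.57693195 -0.10933526]
 [ 0.57452166 -0.07784672]]
centroid [ 0.50177105 -0.09883044  0.031     ]
steel ((0.5017293691635132, -0.09796243160963058), (0.15738563239574432, 0.03768464922904968), 5.755079746246338)
tray (((0.5178223252296448, -0.2731330692768097), (0.16917237639427185, 0.20258262753486633), 89.07028198242188), array([[ 0.41517186, -0.3560646 ],
       [ 0.6177278 , -0.35935166],
       [ 0.6204728 , -0.19020155],
       [ 0.41791683, -0.18691447]], dtype=float32))
(385, 182, 87, 103)
block (((0.4988076686859131, -0.06875932216644287), (0.17183230817317963, 0.030373558402061462), 5.039981842041016), array([[ 0.41188955, -0.06117907],
       [ 0.41455787, -0.09143519],
       [ 0.5857258 , -0.07633957],
       [ 0.58305746, -0.04608345]], dtype=float32))
hole [ 0.56068218 -0.09359272  0.031     ]
```

View pics/crop1.png

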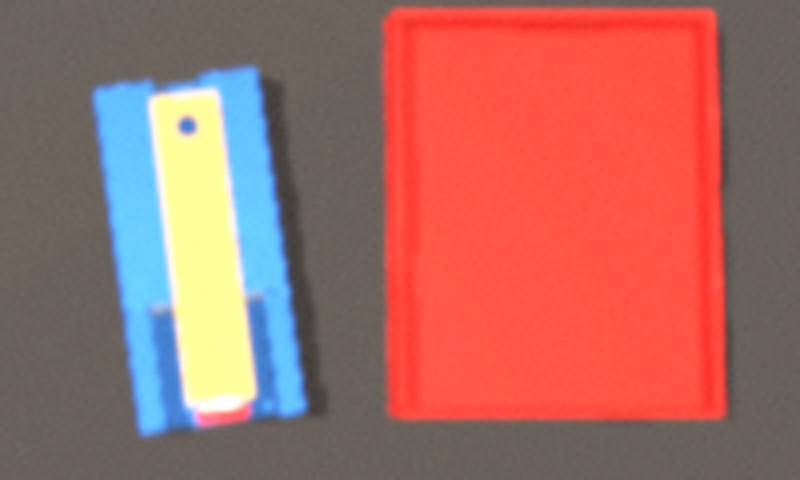

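The crop shows the yellow strip with hole at about (337,212), red lip at the near end (345,283), tray to the right, and its size measures 146–150 × 32 mm as described. Computing the approach.

```bash
cat >> h.py <<'E'
from scipy.spatial.transform import Rotation as Ro
def goal(p,yawdeg):
    s=robot.observe(); R=Ro.from_euler('xyz',s['tool_rot']).as_matrix()
    d=R.T@(np.asarray(p)-s['tool_pos'])*1000
    dy=-(yawdeg-np.degrees(s['tool_rot'][2])); dy=(dy+180)%360-180
    print('t',round(s['time'],2),'pos',s['tool_pos'].round(4),'rpy',np.degrees(s['tool_rot']).round(2),'F',s['contact_force'].round(1),'shift',d.round(1),'turn',round(dy,1),'open',round(s['opening'],4),'qvel',abs(s['qvel']).max().round(3))
E
python3 -c "
from h import *
c=np.array([.5025,-.0985]);u=np.array([np.cos(np.radians(5)),np.sin(np.radians(5))])
p=c-.063*u;print(p);goal([*p,.16],5)"
```

```text
[ 0.43973973 -0.10399081]
t 0.5 pos [ 0.1606 -0.4998  0.2267] rpy [180.    -0.    17.81] F [ 0.2 -0.1  0.3] shift [ 386.8 -291.5   66.7] turn 12.8 open 0.0917 qvel 0.002
```

```bash
python3 -m pendant '[[[30,-22,0],0],[[60,-45,0],2],[[90,-68,0],4],[[120,-90,0],5],[[150,-113,0],6],[[180,-135,10],8],[[210,-158,20],9],[[240,-180,30],10],[[270,-203,40],11],[[300,-225,50],13]]' 0 20; python3 -c "
from h import *
goal([.4397,-.104,.16],5)"
```

```text
time: 1.33
tool_pos: [0.3781, -0.1922, 0.1766]
tool_rot: [3.141, -0.001, 0.083]
contact_force: [0.4, -1.0, -0.5]
opening: 0.0297
t 1.33 pos [ 0.3781 -0.1922  0.1766] rpy [ 1.7997e+02 -4.0000e-02  4.7500e+00] F [ 0.4 -1.  -0.5] shift [ 68.6 -82.8  16.6] turn -0.2 open 0.0297 qvel 1.503
```

```bash
python3 -m pendant '[[[20,-25,5],0],[[45,-52,10],0],[[60,-73,15],0],[[69,-83,17],0],[[69,-83,17],0],[[69,-83,17],0]]' 0; python3 -c "
from h import *
grab('wrist','w1');goal([.4397,-.104,.12],5);grab('scene','s1')
C=cam('wrist')
for s in(75,-75,63,0):
  for o in (16,-16): 
    u=np.array([np.cos(np.radians(5)),np.sin(np.radians(5))]);n=np.array([-u[1],u[0]])
    print(s,o,w2p(C,[*(np.array([.5025,-.0985])+(s*u+o*n)/1000),.031]).round())"
```

```text
time: 1.83
tool_pos: [0.4401, -0.1034, 0.1595]
tool_rot: [3.141, -0.0, 0.085]
contact_force: [-0.8, -0.6, 0.3]
opening: 0.0001
t 1.88 pos [ 0.4399 -0.104   0.1596] rpy [ 1.7995e+02 -2.0000e-02  4.7900e+00] F [ 0.1 -0.3  0.4] shift [-0.2 -0.  39.6] turn -0.2 open 0.0005 qvel 0.023
75 16 [291.  17.]
75 -16 [343.  17.]
-75 16 [296. 250.]
-75 -16 [341. 250.]
63 16 [292.  39.]
63 -16 [343.  39.]
0 16 [294. 143.]
0 -16 [342. 143.]
```

View pics/w1.png

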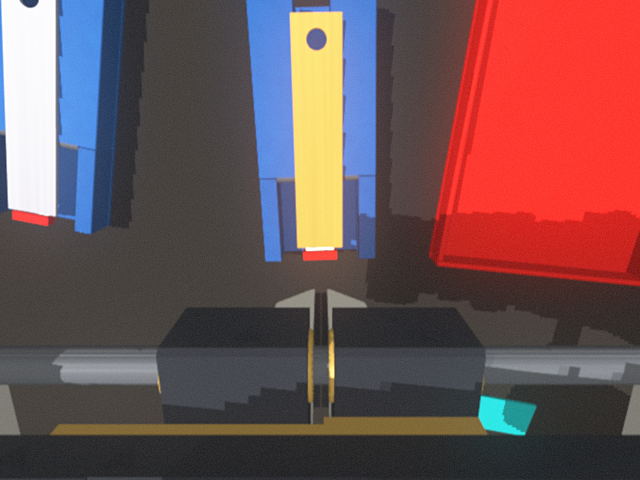

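View pics/s1.png

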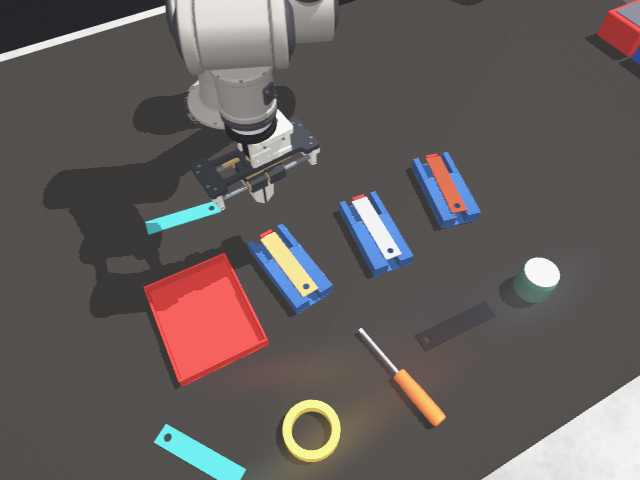

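Wrist picture: brass strip from (316,12) to (318,247), hole at (316,39), red lip at (320,255); agrees with the top-camera fit sideways and in yaw, about 2 mm further in x. Descending just above the plain end.

```bash
python3 -m pendant '[[[2,0,30],0],[[2,0,60],0],[[2,0,90],0],[[2,0,110],0],[[2,0,120],0],[[2,0,120],0]]' 0; python3 -c "
from h import *
goal([.442,-.104,.019],5)"
```

```text
time: 2.43
tool_pos: [0.44, -0.1049, 0.0379]
tool_rot: [-3.141, 0.003, 0.081]
contact_force: [0.2, -0.9, -0.4]
opening: 0.0002
t 2.43 pos [ 0.44   -0.1049  0.0379] rpy [-179.95    0.18    4.61] F [ 0.2 -0.9 -0.4] shift [ 2.1 -0.7 18.9] turn -0.4 open 0.0002 qvel 0.05
```

```bash
python3 -m pendant '[[[2,-1,4],0],[[2,-1,7],0],[[2,-1,10],0],[[2,-1,12],0],[[2,-1,14],0],[[2,-1,14],0]]' 0; python3 -c "
from h import *
goal([.442,-.104,.019],5);grab('wrist','w2');grab('scene','s2')"
```

```text
time: 2.93
tool_pos: [0.4421, -0.1045, 0.025]
tool_rot: [3.141, 0.002, 0.081]
contact_force: [-4.0, -2.9, 5.1]
opening: 0.0
t 2.93 pos [ 0.4421 -0.1045  0.025 ] rpy [1.7997e+02 1.2000e-01 4.6200e+00] F [-4.  -2.9  5.1] shift [-0.1 -0.5  6. ] turn -0.4 open 0.0 qvel 0.003
```

View pics/w2.png

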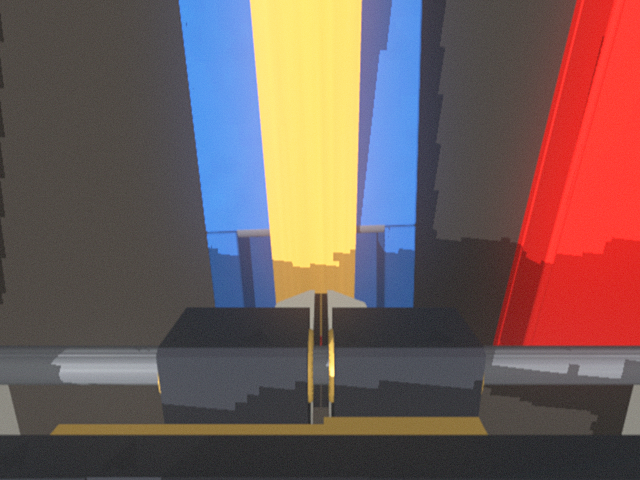

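The shim (column 315, top of picture) widens upward: it is tipping, with 5 N at the tool. Pressing on to the stop.

```bash
python3 -m pendant '[[[0,0,2],0],[[0,0,4],0],[[0,0,5],0],[[0,0,6],0],[[0,0,6],0]]' 0; python3 -c "
from h import *
goal([.442,-.104,.019],5);grab('scene','s3')
im=cv2.imread('pics/s3.png');cv2.imwrite('pics/s3c.png',cv2.resize(im[150:350,180:430],None,fx=3,fy=3))"
```

```text
time: 3.45
tool_pos: [0.4426, -0.1047, 0.0201]
tool_rot: [3.14, 0.0, 0.08]
contact_force: [-2.3, 1.4, 6.8]
opening: 0.0006
t 3.45 pos [ 0.4426 -0.1047  0.0201] rpy [1.7994e+02 2.0000e-02 4.6100e+00] F [-2.3  1.4  6.8] shift [-0.5 -0.8  1.1] turn -0.4 open 0.0006 qvel 0.004
```

View pics/s3c.png

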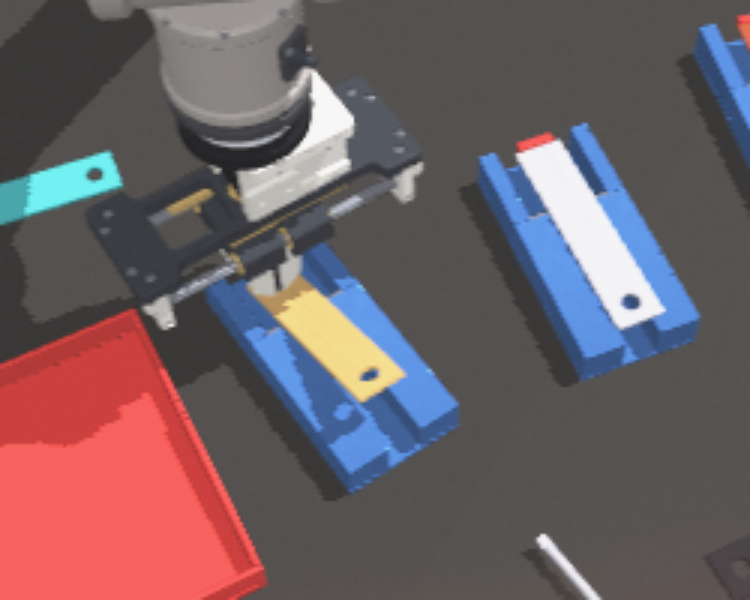

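The brass shim is clearly tipped up (hole end at crop (370,375)). A little further, watching for the stop.

```bash
python3 -m pendant '[[[0,0,1],0],[[0,0,2],0],[[0,0,3],0],[[0,0,3],0],[[0,0,3],0]]' 0; python3 -c "
from h import *
goal([.442,-.104,.019],5)"
```

```text
time: 3.92
tool_pos: [0.4429, -0.1047, 0.019]
tool_rot: [3.14, -0.001, 0.08]
contact_force: [-5.7, 3.4, 17.6]
opening: 0.0007
t 3.92 pos [ 0.4429 -0.1047  0.019 ] rpy [ 1.799e+02 -7.000e-02  4.610e+00] F [-5.7  3.4 17.6] shift [-0.8 -0.8  0. ] turn -0.4 open 0.0007 qvel 0.003
```

Force rose to 17.6 N with little motion: the stop is reached. Retract straight up and check that it stays.

```bash
python3 -m pendant '[[[0,0,-5],0],[[0,0,-20],0],[[0,0,-50],0],[[0,0,-85],0],[[-10,0,-115],0],[[-20,0,-141],0],[[-20,0,-141],0],[[-20,0,-141],0]]' 1; python3 -c "
from h import *
goal([.54,-.0956,.12],5);grab('scene','s4');goal([.54,-.0956,.12],5);grab('wrist','w4')
im=cv2.imread('pics/s4.png');cv2.imwrite('pics/s4c.png',cv2.resize(im[150:350,180:430],None,fx=3,fy=3))"
```

```text
time: 4.58
tool_pos: [0.4235, -0.1066, 0.1619]
tool_rot: [3.137, -0.006, 0.08]
contact_force: [-0.0, 0.3, -0.5]
opening: 0.0492
t 4.58 pos [ 0.4235 -0.1066  0.1619] rpy [179.76  -0.32   4.59] F [-0.   0.3 -0.5] shift [116.8  -1.8  42.6] turn -0.4 open 0.0492 qvel 0.051
t 4.63 pos [ 0.423  -0.1063  0.1606] rpy [179.84  -0.18   4.59] F [ 0.1 -0.4  0.2] shift [117.4  -1.4  41. ] turn -0.4 open 0.0532 qvel 0.039
```

View pics/s4c.png

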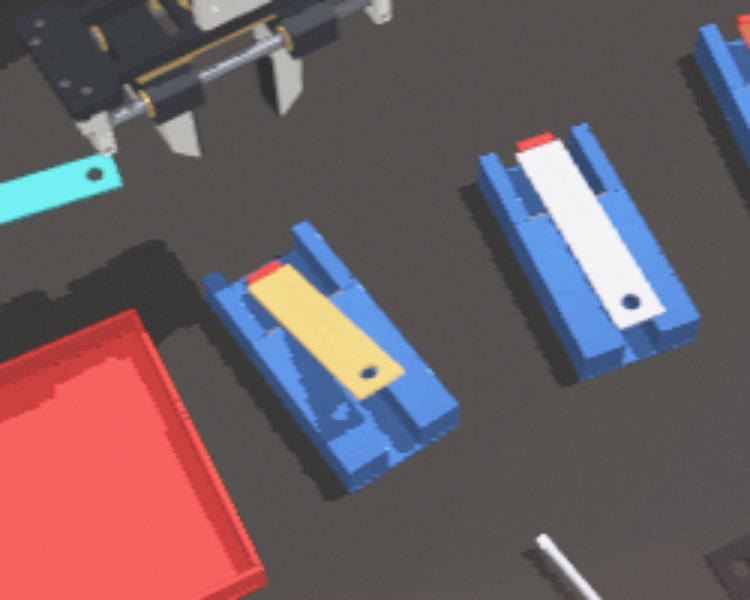

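View pics/w4.png

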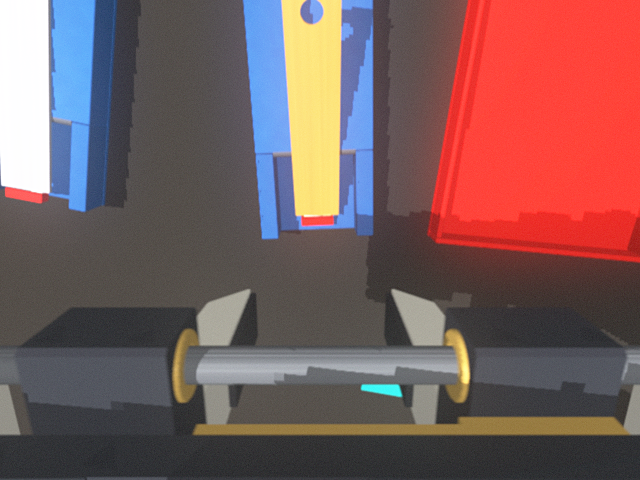

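It stays tipped in both pictures (wrist: hole at (311,10), plain end at row 215). Checking the tipped model against these pixels.

Run:
```python
from h import *
Cw=cam('wrist');Cs=cam('scene')
u=np.array([np.cos(np.radians(5)),np.sin(np.radians(5)),0]);n=np.array([-u[1],u[0],0]);z=np.array([0,0,1])
for cx in(.5025,.5045):
  c=np.array([cx,-.0985,.028]);piv=c-.025*u
  def P(s,o,h,th=.4):
    return piv+((s+25)*(np.cos(th)*u+np.sin(th)*z)+h*(-np.sin(th)*u+np.cos(th)*z)+o*n)/1000
  print(cx,'plain',[w2p(Cw,P(-75,o,3)).round() for o in(16,-16)],'hole~',w2p(Cw,P(61,0,3)).round(), w2p(Cs,P(61,0,3)).round(1),'holeend scene',[w2p(Cs,P(75,o,3)).round(1) for o in(16,-16)],'plain scene',[w2p(Cs,P(-75,o,3)).round(1) for o in(16,-16)])
  print(P(20,0,1.5))
goal(P(20,0,1.5)*[1,1,0]+[0,0,.1],5)
```

```text
0.5025 plain [array([297., 217.]), array([339., 217.])] hole~ [316.  13.] [301.8 274.2] holeend scene [array([313.3, 273.5]), array([297.9, 282.5])] plain scene [array([275.4, 237.6]), array([261.4, 245.2])]
[ 0.51830325 -0.09711739  0.04690542]
0.5045 plain [array([297., 215.]), array([340., 214.])] hole~ [316.   9.] [302.3 275. ] holeend scene [array([313.9, 274.4]), array([298.4, 283.4])] plain scene [array([275.9, 238.3]), array([261.8, 246. ])]
[ 0.52030325 -0.09711739  0.04690542]
t 4.68 pos [ 0.4226 -0.1061  0.1598] rpy [ 1.799e+02 -7.000e-02  4.600e+00] F [ 0.8 -0.3 -0.3] shift [98.  -1.2 59.9] turn -0.4 open 0.057 qvel 0.026
```

Model (0.40 rad, centre x≈0.5045) matches within ~1–2 mm; yaw nearer 6°. Going over the grasp point 20 mm from the centre (underside ≈45 mm high, less swing), opening fully.

```bash
python3 -m pendant '[[[25,-1,0],-1],[[50,-2,10],-1],[[75,-2,25],-1],[[92,-2,40],-1],[[98,-2,50],-1],[[98,-2,60],-1],[[98,-2,60],-1],[[98,-2,60],-1]]' 1; python3 -c "
from h import *
goal([.5203,-.0960,.031],6);grab('wrist','w5');goal([.5203,-.0960,.031],6)"
```

```text
time: 5.35
tool_pos: [0.5187, -0.0961, 0.0991]
tool_rot: [3.141, 0.002, 0.098]
contact_force: [0.7, 0.7, -0.1]
opening: 0.0919
t 5.35 pos [ 0.5187 -0.0961  0.0991] rpy [1.7997e+02 9.0000e-02 5.5900e+00] F [ 0.7  0.7 -0.1] shift [ 1.7 -0.  68.1] turn -0.4 open 0.0919 qvel 0.029
t 5.4 pos [ 0.5193 -0.0964  0.1   ] rpy [ 1.7992e+02 -2.0000e-02  5.5800e+00] F [-0.7  0.6  0.2] shift [ 1.  -0.4 69. ] turn -0.4 open 0.0919 qvel 0.018
```

View pics/w5.png

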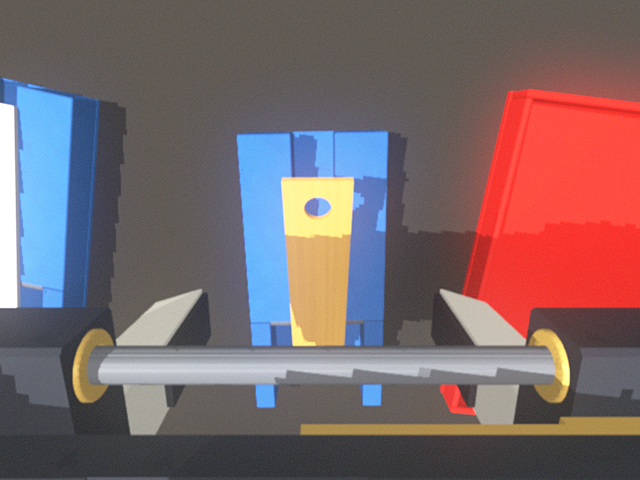

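Wrist view: the raised shim centred at column 318 between the fingertips at 208 and 440, hole at (318,207). Descending.

```bash
python3 -m pendant '[[[1,-1,20],0],[[1,-1,40],0],[[1,-1,55],0],[[1,-1,63],0],[[1,-1,68],0],[[1,-1,68],0],[[1,-1,68],0]]' 1; python3 -c "
from h import *
goal([.5203,-.0960,.031],6);grab('wrist','w6');grab('scene','s6')
im=cv2.imread('pics/s6.png');cv2.imwrite('pics/s6c.png',cv2.resize(im[150:350,180:430],None,fx=3,fy=3))"
```

```text
time: 5.98
tool_pos: [0.5206, -0.0956, 0.0328]
tool_rot: [3.14, -0.001, 0.097]
contact_force: [0.7, -0.7, 0.3]
opening: 0.0916
t 5.98 pos [ 0.5206 -0.0956  0.0328] rpy [ 1.7989e+02 -8.0000e-02  5.5700e+00] F [ 0.7 -0.7  0.3] shift [-0.4  0.3  1.8] turn -0.4 open 0.0916 qvel 0.008
```

View pics/s6c.png

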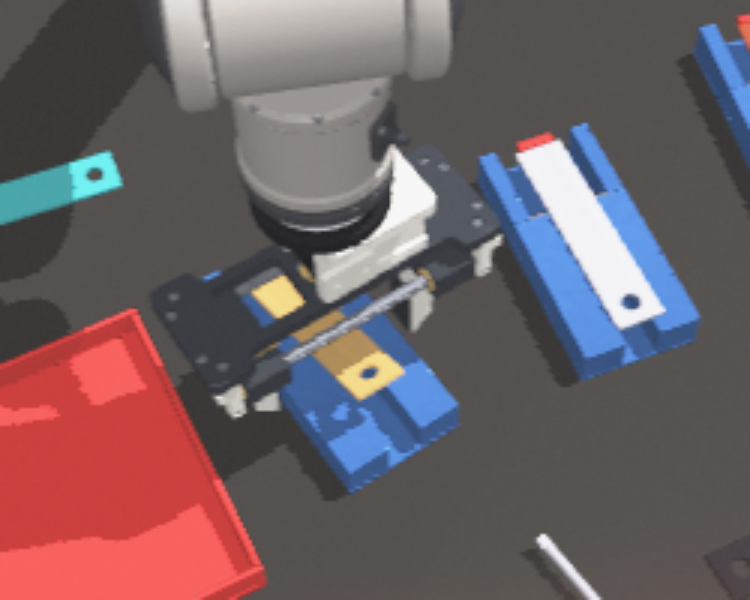

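Shim still tipped, hole at crop (370,373), fingers either side. Closing, force 40 N.

```bash
python3 -m pendant '[[[0,0,1],0],[[0,0,1],0],[[0,0,1],0],[[0,0,1],0],[[0,0,1],0],[[0,0,1],0],[[0,0,1],0],[[0,0,1],0],[[0,0,1],0],[[0,0,1],0]]' 0.2 40; python3 -c "
from h import *
goal([.5203,-.0960,.031],6)"
```

```text
time: 6.92
tool_pos: [0.5208, -0.0956, 0.0319]
tool_rot: [3.139, -0.002, 0.097]
contact_force: [0.0, -0.5, 0.1]
opening: 0.0307
t 6.92 pos [ 0.5208 -0.0956  0.0319] rpy [ 1.7988e+02 -1.0000e-01  5.5800e+00] F [ 0.  -0.5  0.1] shift [-0.5  0.3  0.9] turn -0.4 open 0.0307 qvel 0.002
```

Stopped at 31 mm: on the shim. Lifting.

```bash
python3 -m pendant '[[[0,0,-5],0],[[0,0,-12],0],[[0,0,-25],0],[[0,0,-45],0],[[0,0,-70],0],[[0,0,-95],0],[[0,0,-120],0],[[0,0,-130],0],[[0,0,-130],0]]' 0.2 40; python3 -c "
from h import *
goal([.538,-.2777,.16],0);grab('wrist','w7');grab('scene','s7')"
```

```text
time: 7.67
tool_pos: [0.522, -0.0958, 0.1648]
tool_rot: [3.137, -0.007, 0.098]
contact_force: [-0.2, -0.2, -1.3]
opening: 0.0305
t 7.67 pos [ 0.522  -0.0958  0.1648] rpy [179.74  -0.42   5.59] F [-0.2 -0.2 -1.3] shift [ -1.8 182.6   5.6] turn 5.6 open 0.0305 qvel 0.063
```

View pics/s7.png

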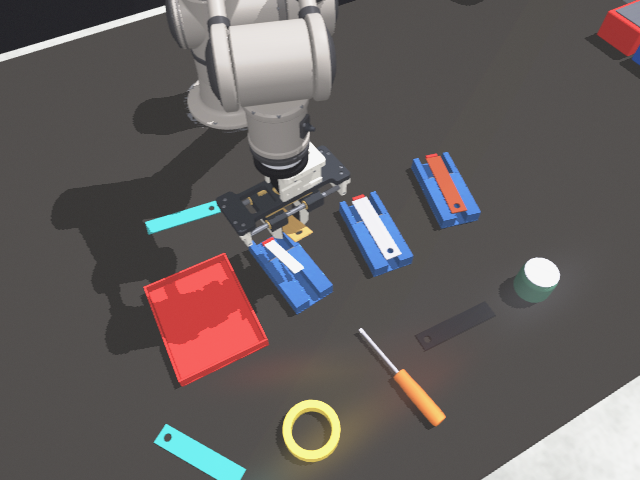

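View pics/w7.png

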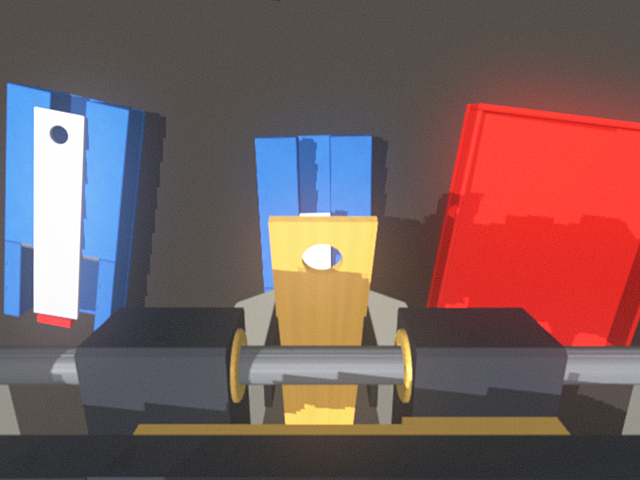

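The shim is held (wrist: end edge at row 217, hole (322,257)), empty white rocker remains on the block, steel undisturbed. Estimating the held tilt and refining tray pose from this view.

Run:
```python
from h import *
C=cam('wrist');s=robot.observe();R=Ro.from_euler('xyz',s['tool_rot']).as_matrix();
for off in(15,17):
 for th in(.2,.3,.4,.5,.6,.7,.8):
  def P(d): return s['tool_pos']+R@(np.array([d*np.cos(th),0,-off-d*np.sin(th)])/1000)
  print(off,th,'end',w2p(C,P(55)).round(),'hole',w2p(C,P(41)).round())
Ct=cam('top')
for uv in((387,183),(469,183),(469,284),(388,284)): print(p2w(Ct,uv,.025).round(4))
for x in(.418,.618):
  for y in(-.198,-.358): print('exp',x,y,w2p(C,[x,y,.025]).round(),w2p(cam('scene'),[x,y,.025]).round())
```

```text
15 0.2 end [318. 198.] hole [318. 237.]
15 0.3 end [318. 205.] hole [318. 243.]
15 0.4 end [318. 215.] hole [318. 251.]
15 0.5 end [318. 227.] hole [318. 260.]
15 0.6 end [318. 241.] hole [318. 270.]
15 0.7 end [318. 257.] hole [318. 282.]
15 0.8 end [318. 275.] hole [318. 294.]
17 0.2 end [318. 199.] hole [318. 238.]
17 0.3 end [318. 206.] hole [318. 245.]
17 0.4 end [318. 216.] hole [318. 253.]
17 0.5 end [318. 228.] hole [318. 262.]
17 0.6 end [318. 243.] hole [318. 272.]
17 0.7 end [318. 259.] hole [318. 284.]
17 0.8 end [317. 278.] hole [318. 297.]
[ 0.618  -0.1946  0.025 ]
[ 0.6157 -0.3587  0.025 ]
[ 0.4153 -0.3501  0.025 ]
[ 0.4184 -0.1906  0.025 ]
exp 0.418 -0.198 [434. 366.] [221. 252.]
exp 0.418 -0.358 [629. 383.] [139. 288.]
exp 0.618 -0.198 [486. 105.] [266. 339.]
exp 0.618 -0.358 [718. 129.] [177. 383.]
```

Held tilt ≈0.42 rad, unchanged. Tray corners seen in all three cameras give centre ≈(0.517,−0.271), yaw ≈ −1°. Carrying over.

```bash
python3 -m pendant '[[[0,15,0],0],[[0,40,0],1],[[0,65,0],2],[[-1,90,0],3],[[-1,115,0],4],[[-1,140,0],5],[[-2,160,0],6],[[-2,172,0],6],[[-2,176,0],6],[[-2,176,0],6]]' 0.2 40; python3 -c "
from h import *
goal([.537,-.271,.045],-1);grab('wrist','w8');goal([.537,-.271,.045],-1)"
```

```text
time: 8.6
tool_pos: [0.5347, -0.2707, 0.1603]
tool_rot: [3.141, 0.0, -0.008]
contact_force: [-0.5, -0.1, -1.2]
opening: 0.0309
t 8.6 pos [ 0.5347 -0.2707  0.1603] rpy [ 1.7999e+02  2.0000e-02 -4.6000e-01] F [-0.5 -0.1 -1.2] shift [  2.3   0.3 115.3] turn 0.5 open 0.0309 qvel 0.029
t 8.65 pos [ 0.5348 -0.2698  0.1606] rpy [ 1.7999e+02  1.0000e-02 -4.2000e-01] F [-0.3  0.5 -0.4] shift [  2.2   1.1 115.6] turn 0.6 open 0.0312 qvel 0.019
```

View pics/w8.png

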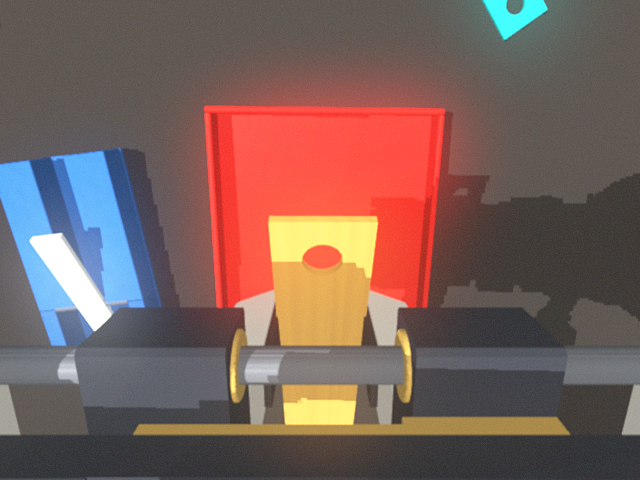

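Shim centred over the tray (rim columns 205–445, shim 322). Lowering until the plain end nears the floor.

```bash
python3 -m pendant '[[[2,1,25],0],[[2,1,55],0],[[2,1,80],0],[[2,1,100],0],[[2,1,115],0],[[2,1,124],0],[[2,1,128],0],[[2,1,128],0],[[2,1,128],0]]' 0.2 40; python3 -c "
from h import *
goal([.537,-.271,.025],-1)"
```

```text
time: 9.4
tool_pos: [0.5374, -0.2707, 0.0334]
tool_rot: [3.141, -0.001, -0.007]
contact_force: [0.7, 0.1, -1.2]
opening: 0.0301
t 9.4 pos [ 0.5374 -0.2707  0.0334] rpy [ 1.7996e+02 -5.0000e-02 -3.8000e-01] F [ 0.7  0.1 -1.2] shift [-0.4  0.3  8.4] turn 0.6 open 0.0301 qvel 0.011
```

Now gently on, with lower grip so the shim can turn in the fingers when the end touches.

```bash
python3 -m pendant '[[[0,0,2],0],[[0,0,4],0],[[0,0,6],0],[[0,0,8],0],[[0,0,10],0],[[0,0,11],0],[[0,0,11],0]]' 0.2 15; python3 -c "
from h import *
goal([.537,-.271,.01],-1)"
```

```text
time: 9.98
tool_pos: [0.5375, -0.2707, 0.0224]
tool_rot: [3.141, -0.001, -0.007]
contact_force: [0.5, 0.9, 0.3]
opening: 0.0317
t 9.98 pos [ 0.5375 -0.2707  0.0224] rpy [ 1.7995e+02 -6.0000e-02 -3.8000e-01] F [0.5 0.9 0.3] shift [-0.5  0.2 12.4] turn 0.6 open 0.0317 qvel 0.005
```

```bash
python3 -m pendant '[[[0,0,2],0],[[0,0,4],0],[[0,0,6],0],[[0,0,8],0],[[0,0,10],0],[[0,0,11],0],[[0,0,11],0]]' 0.2 10; python3 -c "
from h import *
goal([.537,-.271,.01],-1);grab('wrist','w9');grab('scene','s9')"
```

```text
time: 10.57
tool_pos: [0.5373, -0.2706, 0.011]
tool_rot: [3.141, -0.0, -0.007]
contact_force: [0.4, 0.6, 0.8]
opening: 0.0316
t 10.57 pos [ 0.5373 -0.2706  0.011 ] rpy [ 1.7997e+02 -3.0000e-02 -3.8000e-01] F [0.4 0.6 0.8] shift [-0.3  0.4  1. ] turn 0.6 open 0.0316 qvel 0.005
```

View pics/w9.png

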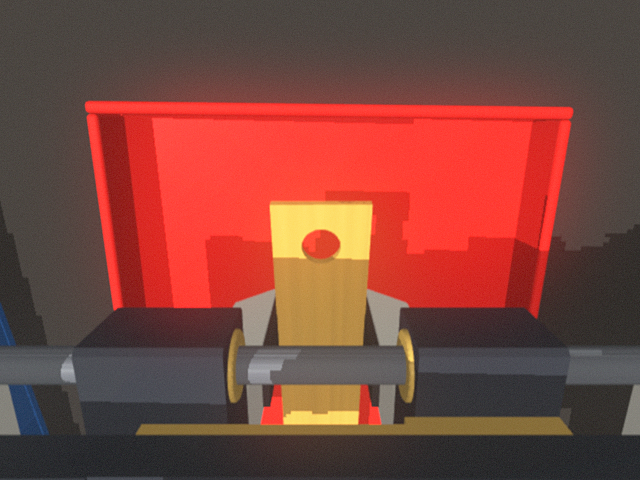

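The shim is turning flatter in the grip (end edge row 217→201), well within the tray. Releasing here.

```bash
python3 -m pendant '[[[0,0,0],0],[[0,0,0],0],[[0,0,0],0],[[0,0,0],0],[[0,0,0],0],[[0,0,0],0],[[0,0,0],0],[[0,0,0],0]]' 0.75 10 && python3 -m pendant '[[[0,0,-10],0],[[0,0,-30],0],[[0,0,-60],0],[[0,0,-95],0],[[0,0,-130],0],[[0,0,-165],0],[[0,0,-190],0],[[0,0,-190],0]]' && python3 -c "
from h import *
goal([.537,-.271,.2],-1);grab('wrist','w10');grab('scene','s10')"
```

```text
time: 11.33
tool_pos: [0.5373, -0.2707, 0.0113]
tool_rot: [3.141, -0.001, -0.007]
contact_force: [0.2, -0.0, 0.7]
opening: 0.0687
time: 12.0
tool_pos: [0.5395, -0.272, 0.2087]
tool_rot: [3.134, -0.011, -0.006]
contact_force: [0.8, -0.4, 0.1]
opening: 0.069
t 12.0 pos [ 0.5395 -0.272   0.2087] rpy [179.58  -0.61  -0.37] F [ 0.8 -0.4  0.1] shift [-2.6 -1.1  8.7] turn 0.6 open 0.069 qvel 0.09
```

View pics/w10.png

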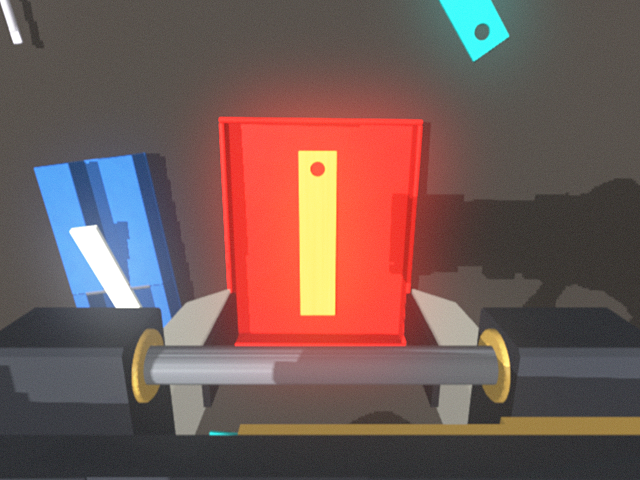

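View pics/s10.png

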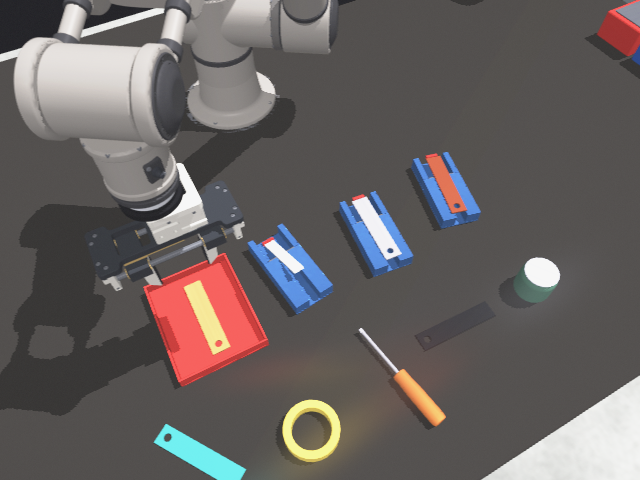

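The brass shim lies flat in the tray (wrist (300–336,151–316), clear of all walls at 230/410 and 123/338). The steel (377,230) and copper (447,183) shims are at the same pixels as at the start, and the robot is clear. I'll hand it in.

```bash
python3 -c "
from h import *
print(robot.observe()['contact_force'],abs(robot.observe()['qvel']).max());print(robot.hand_in())"
```

```text
[-0.02729804 -0.01045239 -0.84729126] 0.04831253514819536
the job is handed in; nothing more can be done
None
```

The brass shim is lying flat in the red tray, and I handed the job in at about 12 s of the 53 s allowed. No verdict was reported.

- **Tipping:** I pressed the plain end with the closed fingers until the force rose to about 18 N at the stop. The shim stayed up after I let go, and its picture matched the 0.40 rad tip.
- **Moving it:** I pinched it 20 mm from its centre toward the hole and carried it to the tray, where it held at about 0.42 rad. I lowered it until the plain end rested on the floor and it turned flatter in the fingers. I let go at about 0.25 rad, and it dropped flat.
- **Last checks:** Wrist and scene pictures show the brass shim flat and clear of all four walls. The steel and copper shims are at the same pixels as at the start. The gripper is about 0.2 m up and touching nothing.
- **Disagreements:** The tray's y position differed by up to about 10 mm between cameras, and the shim's x by about 2 mm. Both were well within the room available. No check failed.

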